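Tip the orange stopper out through its own end gate

TASK

The small tipping tray has two lanes, one holding the orange rubber stopper and the other the black one, each closed by an upright end gate with a blue tab. Fold down the gate of the orange stopper's lane, all the way to about level, then lift the tray by its black handle so that the orange stopper slides out over that gate into the white catch bin, and lower the tray back onto its rests and let go. Leave the other gate shut with the black stopper behind it, and do not handle the stoppers themselves.

Things in the scene. Friction and masses are not known exactly. Their poses are not given: they have to be found in the camera images.
- stand: Fixed grey stand, 335 x 170 mm, of the tipping tray. Origin on the worktop below the tray's pivot; x points to the outlet end (gates, then bin; to the robot's right within 17 degrees), y to the far lane. Pivot axis: parallel to y at x 0, z 70 mm. The tray has two lanes 56 mm wide, 158 long, behind the pivot; lane centres at y +31 (far) and -31 (near), floor z 75, wall tops z 107 mm.
- tray (a joint): Tilt of the aluminium tray (slick, sliding friction about 0.3): 0 level on its rests, grows as the handle end is lifted, stop at 0.8 rad. Released, it falls back to 0 by its weight; lifting takes about 4 N at the handle.
- handle (a point): Middle of the black handle bar behind the tray: round, 12 mm thick, 70 mm clear length along the stand's y, 55 mm behind the tray's rear wall; with the tray level 205 mm behind the pivot axis and 20 mm above it (90 mm above the worktop). Pinched across from above, it turns between the fingers as the tray tips.
- gate_far (a joint): Angle of the far lane's end gate: 0 upright (shut), grows as it folds outward and down, 1.57 level with the lane floor as a little bridge, stop at 1.75 rad. Stiff: it stays where it is left (about 1 N at the tab moves it).
- gate_near (a joint): The same for the near lane's end gate.
- tab_far (a point): Centre of the blue tab on top of the far gate: 24 mm wide, 4 thick, 20 tall. Gate upright: 126 mm above the worktop, 53 mm above the gate's hinge line (along the stand's y at stand x 11, z 73 mm). Below the tab the gate is a flat plate 53 mm wide, flush with it. Pushed outward (stand +x) from the tray side, then pressed down, it folds open.
- tab_near (a point): The same for the near gate, 62 mm beside the other.
- orange_center (a point): Centre of the small orange rubber stopper, 30 mm across, 18 mm tall, about 0.03 kg, standing in one of the lanes.
- black_center (a point): Centre of the black rubber stopper, 40 mm across, 24 mm tall, standing in the other lane.
- bin (a point): Centre of the floor of the white catch bin fixed to the stand in front of the gates, 9 mm above the worktop; inside 136 mm along the stand's x and 148 mm along y; side walls up to z 50 mm, end wall up to z 66 mm.

How it is judged:
By the outcome, as a careful person would: the job done as asked, in the order asked, and still so for the second after the job is handed in, with the robot touching nothing.
It also fails if it takes over 51 s, if anything falls off the work surface, if the arm or the gripper's body presses on something with over 40 N, if the wrist force passes 120 N, or if a joint passes its speed limit or range.

ROBOT

A 7-joint arm with a two-finger parallel gripper is mounted at the origin on a cart in front of the work surface, level with it; the furniture and walls round the work are solid. World frame = base frame: x ahead of the robot, y to its left, z up, the work surface at z = 0. Lengths are in mm, angles in rad, forces in N, time in s.
With the tool pointing down it reaches from about 400 to 875 mm from the base axis. Payload 4.4 kg.
Tool frame: the origin (TCP) lies where the fingers leave the gripper's body, on its centre line; the fingertips stand 73 mm ahead of it and the grasp point (between the pads) lies 54 mm ahead of it; z points along the fingers, y is the line along which they close (so a half turn about z gives the same grasp; the last joint's range is limited). The gripper opens to 85 mm and grips with 20 to 120 N. Pads are 22 mm wide; open, the fingers measure 114 mm over their backs; the gripper's body (76 mm by 85 mm) begins 54 mm behind the grasp point. The pads swing forward as they close: fully open they stand 13 mm farther back than shut.
Start: joints at [1.051, 0.628, 0.038, 1.517, -0.027, 0.996, -0.02], TCP at [284.975, -584.214, 303.913] pointing down, gripper open.
Joint ranges: [-3.06, 3.06], [-0.37, 2.12], [-1.25, 1.32], [0.18, 2.47], [-1.1, 4.24], [0.23, 1.98], [-2.94, 2.94]. Speed limits (rad/s): [2.57, 2.57, 3.14, 3.14, 3.14, 3.14, 3.14].

INTERFACE

Orientations are given as [roll, pitch, yaw] about the fixed x, y, z axes, in that order (R = Rz(yaw) Ry(pitch) Rx(roll)).
In Python, from cell import ctrl gives the robot as it stands.
- The arm moves only by the tool send_rows, never from a script. Its argument "rows" is a list that holds one entry, the list of rows, each a list of 6 numbers: the shift along the tool's x, y, z in cm, then the turn, a rotation vector about the tool's x, y, z in rad. In form: [[[tx, ty, tz, wx, wy, wz], ...]]. A call has 1 to 10 rows; each row is the pose to reach, as a shift and turn from the pose commanded when the call began, along the tool's axes at that moment; what a row does not reach only later rows make up. A row lasts 1/10 s, in which the tool goes at most 50 mm and 8.59 degrees, less where a joint would pass 70% of its speed; a pose out of reach is approached as far as the arm can. A call with a gripper value outside its range is refused whole. "grip" is the closure in counts, from 0 (fully open) to 255 (shut), set as the call begins (left out, the last holds). The fingers move at their own pace and stop on an object; the grip force is fixed at half the most. Time passes only in rows, so rows that repeat a pose let the fingers close. It gives the time, the measured TCP pose, the force, the opening and the grip force at its end, in the units of the state.
- ctrl.read_state(): the state, without advancing time (a new reading comes with each control period).
- ctrl.get_image(name): name is "scene" or "top"; returns a dict with "pixels" (420x560x3 uint8, red, green, blue), "fx", "fy", "cx", "cy" (pixels), "extrinsics" (4x4, takes a point from camera to world coordinates). Camera axes: x right, y up, looking along -z (the intrinsics and any distortion apply to the point x, -y, -z); pixel columns grow to the right and rows downward; lengths in mm; the calibration is good to about 2 mm. A picture is of the moment at which its call begins. There is no depth.
- ctrl.finish_job(): hands the job in; it is judged then, once.
The state is a dict: "clock": time; "qpos": joint angles; "qd": joint speeds; "tau": joint torques, N m; "eef_pos": TCP position; "tool_rot": TCP orientation; "force": force on the tool from outside, world axes, zero at the start; "torque": the same for the moment, N m; "width": finger opening in mm; "gripper_force": force on a finger pad.
Only numpy, scipy, OpenCV 4.12 (cv2) and the standard library are available. Lean on these libraries where they do the work, as an engineer would, in place of code of your own. Each camera call takes 0.05 s, during which the arm holds its last target. There are 200 camera calls.

## Working session

There is one attempt and no reset: what is moved stays moved. The work goes in short steps, Python scripts to look and compute and a tool call to move; the robot and the scene stay as the last step left them, time stands still between calls to the robot, and variables do not carry over. Pictures are saved under pics/ and viewed, at most 10 in all, crops included, and the job is handed in when it is done.

Besides the shell and the picture viewer there is one more tool, called after ">>>" as name(argument=value, ...) on one line, values as JSON. send_rows: Moves the arm, as the interface text tells. Its arguments: {"type":"object","properties":{"rows":{"type":"array","items":{"type":"array","items":{"type":"array","items":{"type":"number"}}}},"grip":{"type":"number"}},"required":["rows"]}

```bash
mkdir -p pics; ls; python3 - <<'E'
from cell import ctrl
import cv2,numpy as np
s=ctrl.read_state();print(s)
for n in("scene","top"):
    d=ctrl.get_image(n);cv2.imwrite(f"pics/{n}0.png",d["pixels"][...,::-1])
    print(n,d["fx"],d["fy"],d["cx"],d["cy"],np.round(d["extrinsics"],3).tolist(),[k for k in d])
E
```

```text
pics
{'clock': 0.0, 'qpos': array([ 1.05121483,  0.62931823,  0.03845541,  1.51840302, -0.02703032,
        0.99629599, -0.02000467]), 'qd': array([ 1.59618393e-03,  9.49035227e-04,  3.71170234e-04,  2.38509302e-04,
       -1.12256525e-03,  3.06014069e-05,  2.70833626e-04]), 'tau': array([ 4.07415009e-04, -5.63398719e+01,  1.22654155e+00, -1.93448961e+01,
        1.11022656e-02,  1.04800297e-02,  3.25754195e-05]), 'eef_pos': array([ 284.74516339, -583.75242241,  302.99607886]), 'tool_rot': array([-3.13968621e+00,  6.97911195e-06,  4.53748653e-01]), 'force': array([-0.19491111,  1.09507779,  0.23851716]), 'torque': array([ 0.01407076, -0.04521395, -0.01261424]), 'gripper_force': 0.0, 'width': 85.42651411216296}
scene 480.44835406487334 480.44835406487334 283.67708977596754 206.9126268934191 [[-0.665, 0.569, -0.484, 89.292], [-0.747, -0.509, 0.428, 450.199], [-0.003, 0.646, 0.763, 831.761], [0.0, 0.0, 0.0, 1.0]] ['pixels', 'fx', 'fy', 'cx', 'cy', 'extrinsics']
top 491.33675707361886 491.33675707361886 281.6451361938663 206.2903669998846 [[-0.024, 0.995, -0.099, 473.371], [-1.0, -0.025, -0.003, 43.102], [-0.006, 0.098, 0.995, 931.98], [0.0, 0.0, 0.0, 1.0]] ['pixels', 'fx', 'fy', 'cx', 'cy', 'extrinsics']
```

View pics/scene0.png

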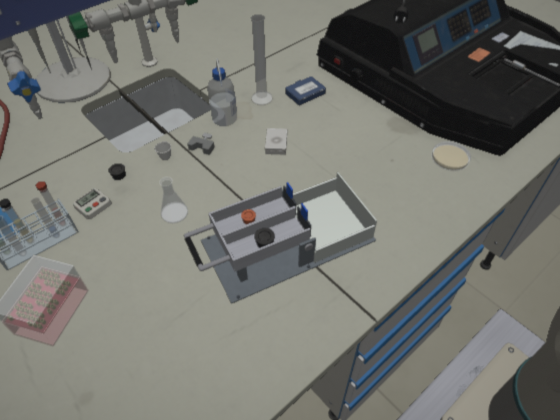

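View pics/top0.png

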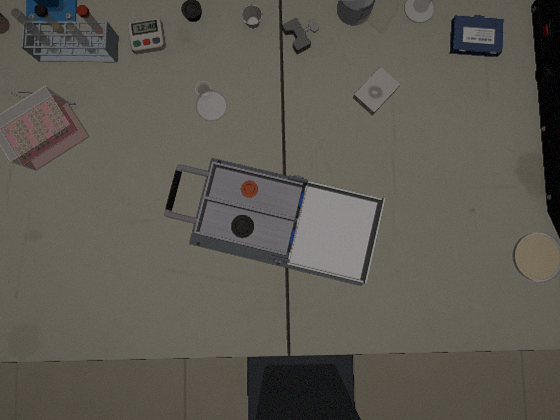

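Top view: orange stopper at (250,189) in the far lane, black at (242,226) in the near lane, blue tabs at about (303,198) and (292,240), and the handle at (174,190). The scene view agrees, with tabs at (288,190) and (303,214) and the handle at (194,250).

```bash
cat > h.py <<'E'
from cell import ctrl
import cv2,numpy as np
def ray(d,u,v):
    E=d["extrinsics"];r=E[:3,:3]@np.array([(u-d["cx"])/d["fx"],-(v-d["cy"])/d["fy"],-1]);return E[:3,3],r/np.linalg.norm(r)
def onz(d,uv,z):
    o,r=ray(d,*uv);return o+r*(z-o[2])/r[2]
def tri(d1,p1,d2,p2):
    o1,r1=ray(d1,*p1);o2,r2=ray(d2,*p2)
    t=np.linalg.lstsq(np.c_[r1,-r2],o2-o1,rcond=None)[0];a=o1+t[0]*r1;b=o2+t[1]*r2
    return (a+b)/2,np.linalg.norm(a-b)
def blobs(d,lo,hi,roi,amin=15):
    x0,y0,x1,y1=roi;h=cv2.cvtColor(d["pixels"],cv2.COLOR_RGB2HSV)[y0:y1,x0:x1]
    n,_,st,c=cv2.connectedComponentsWithStats(cv2.inRange(h,np.array(lo),np.array(hi)))
    return [(c[i]+[x0,y0],st[i].tolist()) for i in range(1,n) if st[i,4]>=amin]
E
python3 - <<'E'
from h import *
T=ctrl.get_image("top");S=ctrl.get_image("scene")
B=([105,120,40],[130,255,255]);O=([0,130,80],[15,255,255]);K=([0,0,0],[180,255,38])
r={}
for n,d,roi,hr in(("top",T,(160,150,390,290),(162,160,190,215)),("scene",S,(180,170,380,290),(183,225,208,270))):
    for k,c,ro in(("blue",B,roi),("or",O,roi),("hand",K,hr)):
        b=blobs(d,*c,ro,8);r[n,k]=b;print(n,k,[(np.round(p,1).tolist(),s) for p,s in b])
for k in("or","hand"):
    f=lambda n:max(r[n,k],key=lambda b:b[1][4])[0]
    print(k,tri(T,f("top"),S,f("scene")),onz(T,f("top"),90))
for a in r["top","blue"]:
  for b in r["scene","blue"]: print("blue",tri(T,a[0],S,b[0]),onz(T,a[0],126))
v=lambda n,i,o,z:None
# bin rim / stopper planes
print("or z84+9",onz(T,max(r["top","or"],key=lambda b:b[1][4])[0],93))
E
```

```text
top blue [([300.8, 199.1], [139, 42, 5, 15, 32]), ([291.9, 235.9], [130, 79, 5, 15, 36])]
top or [([248.9, 188.7], [81, 31, 17, 16, 210])]
top hand [([173.2, 190.1], [4, 10, 16, 41, 249])]
scene blue [([288.9, 190.5], [106, 13, 7, 16, 65]), ([303.7, 212.2], [121, 34, 6, 16, 64])]
scene or [([248.2, 215.7], [62, 40, 13, 13, 125])]
scene hand [([193.0, 250.6], [3, 13, 15, 26, 107])]
or (array([589.18452431, 102.19187512,  90.16664817]), np.float64(1.299699393361617)) [588.73954291 101.74250973  90.        ]
hand (array([590.01601475, 233.11310752,  92.94820545]), np.float64(2.6423179093674247)) [589.49267101 232.77861927  90.        ]
blue (array([565.59817877,  14.3126578 , 119.52280264]), np.float64(1.5594144205859541)) [564.30313218  14.0066091  126.        ]
blue (array([5.59997895e+02, 3.20960236e-01, 4.93996226e+01]), np.float64(33.80949705755909)) [564.30313218  14.0066091  126.        ]
blue (array([512.61286285,  42.50177701, 183.24241635]), np.float64(31.37229315642806)) [504.02362528  30.17330614 126.        ]
blue (array([504.8980971 ,  30.67151964, 119.58042808]), np.float64(1.7418747219078836)) [504.02362528  30.17330614 126.        ]
or z84+9 [588.32848047 101.53357154  93.        ]
```

>>> send_rows(rows=[[[2.7,-2.2,0,0,0,0.07],[5.4,-4.4,0,0,0,0.14],[8.1,-6.6,0,0,0,0.21],[10.8,-8.8,0,0,0,0.28],[13.5,-11,0,0,0,0.35],[16.2,-13.2,0,0,0,0.43],[18.9,-15.4,0,0,0,0.5],[21.6,-17.6,0,0,0,0.57],[24.3,-19.8,0,0,0,0.64],[27,-22,0,0,0,0.713]]], grip=255)

```text
clock: 1.2
eef_pos: [431.6, -266.7, 303.9]
tool_rot: [-3.142, -0.0, -0.262]
force: [0.6, 1.4, 0.3]
width: 0.1
gripper_force: 0.0
```

>>> send_rows(rows=[[[0.6,-3.8,0,0,0,0],[1.2,-7.6,0,0,0,0],[1.8,-11.4,0,0,0,0],[2.4,-15.2,0,0,0,0],[3,-19,1,0,0,0],[3.6,-22.8,2,0,0,0],[4.2,-26.6,4,0,0,0],[4.8,-30.4,6,0,0,0],[5.5,-33.8,8,0,0,0],[5.5,-33.8,8,0,0,0]]])

```text
clock: 2.2
eef_pos: [571.1, 51.1, 220.9]
tool_rot: [-3.139, 0.004, -0.251]
force: [-0.1, -0.4, 0.5]
width: -0.0
gripper_force: 0.0
```

```bash
python3 - <<'E'
from h import *
d=ctrl.get_image("scene");cv2.imwrite("pics/s1.png",cv2.resize(d["pixels"][130:310,170:410,::-1],None,fx=3,fy=3,interpolation=2))
s=ctrl.read_state();print(s["clock"],s["eef_pos"],s["tool_rot"])
E
```

```text
2.25 [570.71884039  47.69591215 222.12173767] [-3.14138502e+00  3.02743708e-03 -2.53989726e-01]
```

View pics/s1.png

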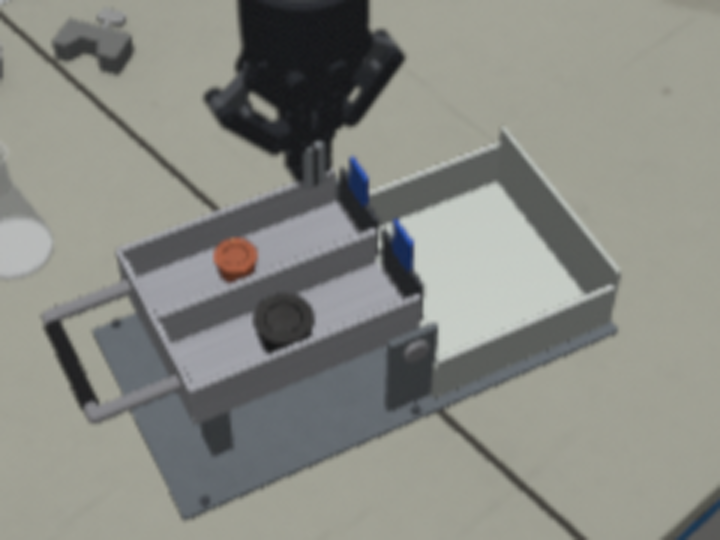

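>>> send_rows(rows=[[[0,0,1.1,0,0,0],[0,0,2.2,0,0,0],[0,0,3.2,0,0,0],[0,0.8,3.2,0,0,0],[0,1.5,3.2,0,0,0],[0,2.2,3.2,0,0,0],[0,2.9,3.2,0,0,0],[0,3.6,3.3,0,0,0],[0,4.2,3.6,0,0,0],[0,4.8,3.9,0,0,0]]])

```text
clock: 3.25
eef_pos: [558.8, -2.5, 185.0]
tool_rot: [-3.141, -0.001, -0.259]
force: [-0.0, 1.7, -0.4]
width: 0.1
gripper_force: 0.3
```

```bash
python3 - <<'E'
from h import *
d=ctrl.get_image("scene");cv2.imwrite("pics/s2.png",cv2.resize(d["pixels"][130:310,170:410,::-1],None,fx=3,fy=3,interpolation=2))
s=ctrl.read_state();print(s["clock"],s["eef_pos"],s["tool_rot"],s["force"])
p=(s["eef_pos"][:2]-[537,33.8]);print("stand",p@[-.256,-.967],p@[.967,-.256])
E
```

```text
3.3 [558.15495109  -3.73002577 184.38621341] [ 3.14049762e+00  3.97996063e-04 -2.60688316e-01] [ 0.01222052 -0.55984108 -0.6771007 ]
stand 30.875867438595876 30.06452430461014
```

View pics/s2.png

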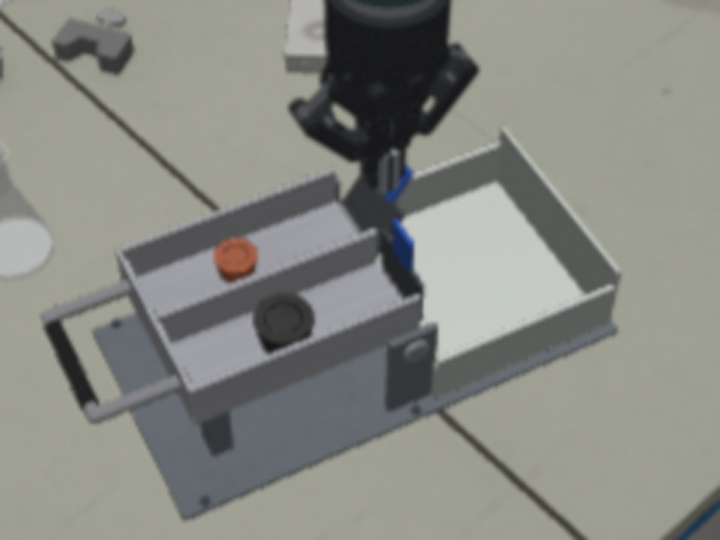

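The far gate is folding outward, its tab now beside the fingertips at zoomed (395,185). The near gate is still upright at (402,245). I'll keep following the arc down.

>>> send_rows(rows=[[[0,0.4,0.4,0,0,0],[0,0.8,0.9,0,0,0],[0,1.2,1.5,0,0,0],[0,1.6,2.1,0,0,0],[0,1.8,2.5,0,0,0],[0,2.0,2.9,0,0,0],[0,2.2,3.3,0,0,0],[0,2.3,3.6,0,0,0],[0,2.3,3.7,0,0,0],[0,2.3,3.7,0,0,0]]])

```text
clock: 4.3
eef_pos: [552.7, -24.2, 147.8]
tool_rot: [3.141, 0.0, -0.259]
force: [0.1, 0.2, -0.4]
width: -0.2
gripper_force: 0.0
```

```bash
python3 - <<'E'
from h import *
d=ctrl.get_image("scene");cv2.imwrite("pics/s3.png",cv2.resize(d["pixels"][130:310,170:410,::-1],None,fx=3,fy=3,interpolation=2))
s=ctrl.read_state();print(s["clock"],s["eef_pos"],s["tool_rot"],s["force"])
p=(s["eef_pos"][:2]-[537,33.8]);print("stand",p@[-.256,-.967],p@[.967,-.256])
E
```

```text
4.35 [552.77517196 -24.10879224 147.89860039] [ 3.14156061e+00  8.94671835e-05 -2.59130927e-01] [-0.14579583 -0.45927258  0.22331614]
stand 51.959358069222304 30.079242100946562
```

View pics/s3.png

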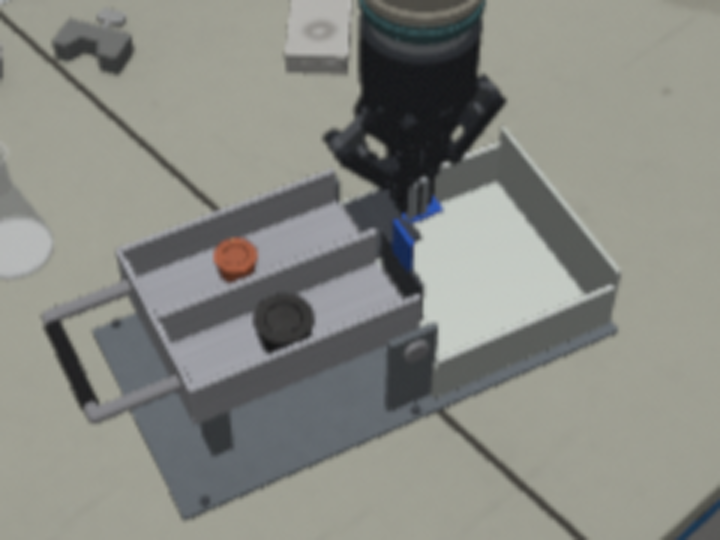

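The far gate now looks about level, with its tab at (425,210), and the near gate is shut. I'll retreat and go above the handle.

>>> send_rows(rows=[[[0,0,-3,0,0,0],[0,0,-6.5,0,0,0],[0,0,-10,0,0,0],[-0.5,-4,-10,0,0,0],[-1,-8,-10,0,0,0],[-1.5,-12,-10,0,0,0],[-2,-16,-10,0,0,0],[-2.5,-20,-10,0,0,0],[-3,-23.5,-10,0,0,0],[-3,-25.7,-10,0,0,0]]])

```text
clock: 5.35
eef_pos: [588.8, 236.4, 247.9]
tool_rot: [-3.14, 0.001, -0.255]
force: [0.8, -0.6, -1.3]
width: 0.1
gripper_force: 0.0
```

>>> send_rows(rows=[[[0,0,0,0,0,0],[0,0,0,0,0,0],[0,0,0,0,0,0]]], grip=100)

```text
clock: 5.65
eef_pos: [589.7, 230.2, 248.0]
tool_rot: [3.14, -0.0, -0.261]
force: [0.3, 0.2, -0.2]
width: 43.2
gripper_force: 0.0
```

```bash
python3 - <<'E'
from h import *
T=ctrl.get_image("top");S=ctrl.get_image("scene")
B=([100,120,40],[130,255,255])
a=blobs(T,*B,(285,150,340,290),6);b=blobs(S,*B,(280,170,380,290),8)
print(a,b)
for p,_ in a:
  for q,_ in b:
    X,e=tri(T,p,S,q)
    w=X[:2]-[537,33.8]
    if e<8:print(X,e,"stand",w@[-.256,-.967],w@[.967,-.256])
s=ctrl.read_state();print(s["clock"],s["eef_pos"],s["width"])
p=(s["eef_pos"][:2]-[537,33.8]);print("stand",p@[-.256,-.967],p@[.967,-.256])
cv2.imwrite("pics/s4.png",np.vstack([cv2.resize(S["pixels"][150:280,170:390,::-1],None,fx=2.6,fy=2.2),cv2.resize(T["pixels"][130:260,150:370,::-1],None,fx=2.6,fy=2.2)]))
E
```

```text
[(array([325.35849057, 209.26415094]), [32, 52, 18, 16, 212]), (array([291.85714286, 236.02857143]), [5, 79, 5, 15, 35])] [(array([308.63478261, 198.00869565]), [21, 23, 16, 11, 115]), (array([303.64634146, 210.90243902]), [21, 33, 7, 17, 82])]
[551.84984978 -29.67792251  75.18236449] 2.035843135892664 stand 57.58158952400928 30.610152896670492
[500.38705839  28.99288958 163.78693309] 5.5343135260680105 stand 14.021388831640879 -34.1740942690594
[504.64734781  30.92741918 123.76761295] 1.990585866329976 stand 11.060064613063123 -30.54963397408373
5.75 [589.81012676 230.24325316 248.11282027] 52.10823922534547
stand -203.4800182533941 0.777919765375145
```

View pics/s4.png

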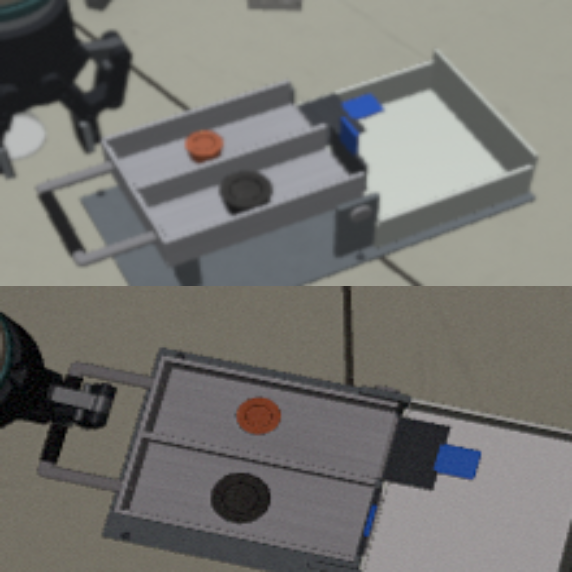

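Far tab triangulates to z 75 at stand y +31, so that gate is level. The near gate is still shut at z 124, and the gripper is over the handle.

>>> send_rows(rows=[[[0,-0.2,1.5,0,0,0],[0,-0.2,3,0,0,0],[0,-0.2,4.5,0,0,0],[0,-0.2,6,0,0,0],[0,-0.2,7.5,0,0,0],[0,-0.2,9,0,0,0],[0,-0.2,10,0,0,0],[0,-0.2,10.4,0,0,0],[0,-0.2,10.4,0,0,0]]])

```text
clock: 6.65
eef_pos: [590.0, 233.8, 143.3]
tool_rot: [3.141, 0.001, -0.259]
force: [0.5, -0.8, -0.2]
width: 51.9
gripper_force: 0.0
```

>>> send_rows(rows=[[[0,0,0,0,0,0],[0,0,0,0,0,0],[0,0,0,0,0,0],[0,0,0,0,0,0],[0,0,0,0,0,0],[0,0,0,0,0,0]]], grip=255)

```text
clock: 7.25
eef_pos: [590.4, 233.2, 144.8]
tool_rot: [3.141, -0.001, -0.26]
force: [-1.5, -2.3, 6.9]
width: 9.9
gripper_force: 58.6
```

>>> send_rows(rows=[[[0,0.1,-1.0,0,0,0],[0,0.3,-2.0,0,0,0],[0,0.5,-3.0,0,0,0],[0,0.8,-4.0,0,0,0],[0,1.1,-5.0,0,0,0],[0,1.5,-6.0,0,0,0],[0,1.8,-6.7,0,0,0],[0,2.1,-7.3,0,0,0],[0,2.4,-7.8,0,0,0],[0,2.4,-7.8,0,0,0]]])

```text
clock: 8.25
eef_pos: [584.4, 211.0, 223.0]
tool_rot: [-3.14, -0.001, -0.259]
force: [3.1, -0.6, -2.5]
width: 10.2
gripper_force: 58.5
```

```bash
cat > look.py <<'E'
from h import *
import sys
S=ctrl.get_image("scene");T=ctrl.get_image("top")
O=([0,130,80],[15,255,255])
a=blobs(T,*O,(160,130,390,290),15);b=blobs(S,*O,(180,150,380,290),15);print([(p,s[4]) for p,s in a],[(p,s[4]) for p,s in b])
if a and b:
    X,e=tri(T,max(a,key=lambda t:t[1][4])[0],S,max(b,key=lambda t:t[1][4])[0]);w=X[:2]-[537,33.8];print("orange stand",w@[-.256,-.967],w@[.967,-.256],X[2],e)
s=ctrl.read_state();print(s["clock"],s["eef_pos"],s["width"],s["force"],s["gripper_force"])
cv2.imwrite(f"pics/{sys.argv[1]}.png",np.vstack([cv2.resize(S["pixels"][130:290,170:390,::-1],None,fx=2.6,fy=2),cv2.resize(T["pixels"][130:290,150:390,::-1],(572,280))]))
E
python3 look.py s5
```

```text
[(array([255.81818182, 188.17272727]), 220)] [(array([253.00925926, 203.9537037 ]), 108)]
orange stand -66.23834112974419 33.61337364972367 118.29176129504435 2.7339358811170684
8.35 [584.45619635 211.33611804 222.47842109] 9.985824574943154 [ 3.20630974  0.81440768 -2.08882376] 58.5832554101944
```

>>> send_rows(rows=[[[0,0.3,-0.5,0,0,0],[0,0.5,-0.9,0,0,0],[0,0.8,-1.3,0,0,0],[0,1.1,-1.8,0,0,0],[0,1.4,-2.2,0,0,0],[0,1.7,-2.6,0,0,0],[0,2.0,-3.0,0,0,0],[0,2.3,-3.4,0,0,0],[0,2.3,-3.4,0,0,0],[0,2.3,-3.4,0,0,0]]])

```text
clock: 9.35
eef_pos: [578.8, 190.1, 256.8]
tool_rot: [-3.138, -0.002, -0.258]
force: [3.7, 3.0, 1.1]
width: 10.0
gripper_force: 58.7
```

```bash
python3 look.py s6
```

```text
[(array([333.5       , 212.11971831]), 142)] [(array([308.14516129, 203.98387097]), 62)]
orange stand 68.75904585021586 35.946249088084386 44.12683826639267 16.33270423353376
9.45 [578.77800985 190.17067145 256.70703302] 9.595353992272004 [3.75683642 5.19250481 0.96892827] 58.73325169086456
```

View pics/s6.png

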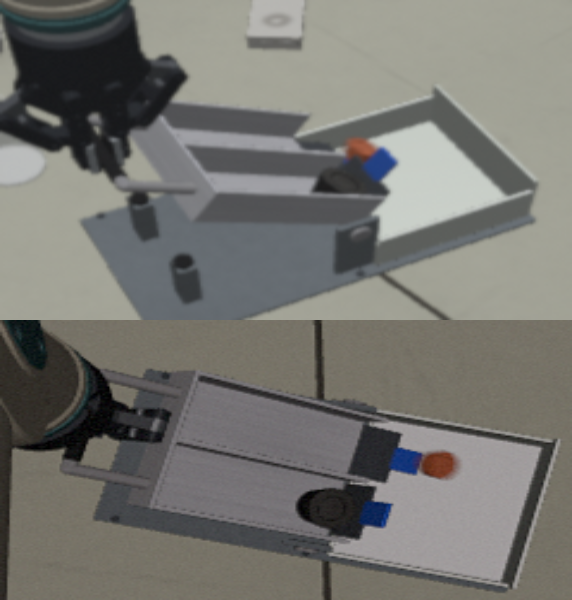

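At 0.6 rad the orange stopper has slid over the level gate into the bin, at (438,464) in the lower picture. The black one rests against its shut gate. I'll wait briefly and check before lowering.

>>> send_rows(rows=[[[0,0,0,0,0,0],[0,0,0,0,0,0],[0,0,0,0,0,0],[0,0,0,0,0,0],[0,0,0,0,0,0]]])

```text
clock: 9.95
eef_pos: [578.8, 190.2, 256.6]
tool_rot: [-3.139, -0.001, -0.258]
force: [4.7, 4.0, 1.8]
width: 9.8
gripper_force: 58.7
```

```bash
python3 look.py s7
```

```text
[(array([343.02325581, 213.24031008]), 129)] [(array([322.76363636, 204.52727273]), 55)]
orange stand 95.1350803101534 34.9831798894931 29.849277380237993 1.6552559843553436
10.05 [578.78550043 190.21773034 256.62351971] 9.305388072276344 [3.04366786 4.81010349 1.71954898] 58.73721778392792
```

View pics/s7.png

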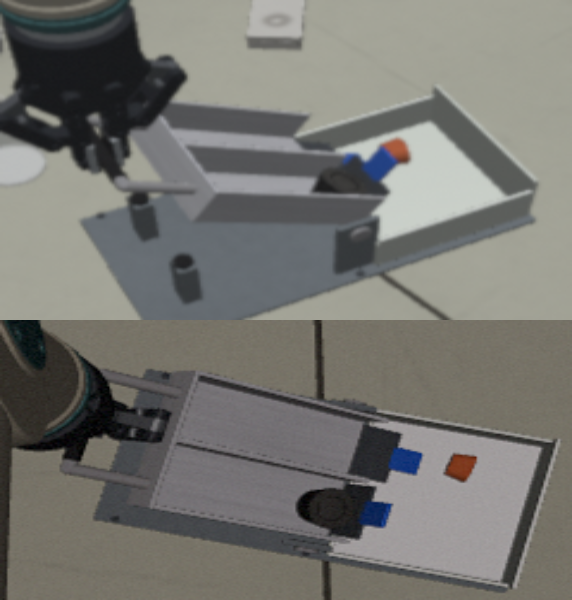

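The orange stopper lies on its side in the bin at (460,466), clear of the gate. Lowering the tray along the reverse arc.

>>> send_rows(rows=[[[0,-0.6,0.8,0,0,0],[0,-1.2,1.65,0,0,0],[0,-1.8,2.5,0,0,0],[0,-2.3,3.4,0,0,0],[0,-2.8,4.3,0,0,0],[0,-3.2,5.25,0,0,0],[0,-3.6,6.2,0,0,0],[0,-3.9,7.2,0,0,0],[0,-4.2,8.2,0,0,0],[0,-4.4,9.2,0,0,0]]])

```text
clock: 11.05
eef_pos: [589.7, 230.7, 162.9]
tool_rot: [3.141, -0.0, -0.259]
force: [4.1, 2.0, 0.3]
width: 9.5
gripper_force: 62.0
```

>>> send_rows(rows=[[[0,-0.1,0.4,0,0,0],[0,-0.2,0.8,0,0,0],[0,-0.2,1.2,0,0,0],[0,-0.3,1.6,0,0,0],[0,-0.3,1.9,0,0,0],[0,-0.3,2.0,0,0,0],[0,-0.3,2.0,0,0,0],[0,-0.3,2.0,0,0,0]]])

```text
clock: 11.85
eef_pos: [590.2, 233.1, 146.2]
tool_rot: [3.141, -0.0, -0.26]
force: [-0.3, -1.2, 15.3]
width: 9.9
gripper_force: 62.7
```

On its rests (15 N upward reaction). Release and retreat straight up.

>>> send_rows(rows=[[[0,0,0,0,0,0],[0,0,0,0,0,0],[0,0,0,0,0,0],[0,0,0,0,0,0],[0,0,0,0,0,0]]], grip=100)

```text
clock: 12.35
eef_pos: [589.8, 233.9, 143.5]
tool_rot: [3.141, 0.001, -0.259]
force: [-0.1, -0.0, -0.6]
width: 51.6
gripper_force: 0.0
```

>>> send_rows(rows=[[[0,0,-1.5,0,0,0],[0,0,-3,0,0,0],[0,0,-5,0,0,0],[0,0,-7,0,0,0],[0,0,-9,0,0,0],[0,0,-11,0,0,0],[0,-2,-13,0,0,0],[0,-4,-14,0,0,0],[0,-6,-14,0,0,0],[0,-6,-14,0,0,0]]])

```text
clock: 13.35
eef_pos: [605.6, 295.7, 285.9]
tool_rot: [-3.137, -0.002, -0.255]
force: [0.1, 1.1, 0.5]
width: 52.0
gripper_force: 0.0
```

```bash
python3 look.py s8
```

```text
[(array([343.088, 213.04 ]), 125)] [(array([321.63529412, 205.32941176]), 85)]
orange stand 94.62495784496417 36.3982533605846 25.834792542226126 0.5421851244029384
13.45 [605.35139396 291.47447755 284.67289183] 51.97657729827392 [ 0.52011336 -1.55374937 -0.1034004 ] 0.0
```

View pics/s8.png

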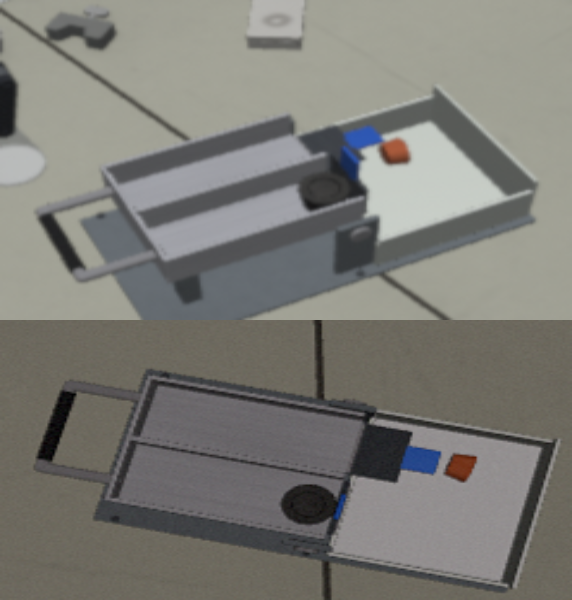

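The tray is level on its rests and the gripper is clear. The orange stopper is in the bin at (460,466), and the black one sits behind its shut gate at (308,503).

```bash
python3 -c "
from cell import ctrl
print(ctrl.finish_job())"
```

```text
the job is handed in; nothing more can be done
None
```

The orange stopper is in the catch bin, its gate is folded level, the tray is back on its rests and released, and the black stopper is still behind its shut gate; I handed the job in at about 13.5 s of the 51 s allowed.

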